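Swing the fired model over the cooling outlet and open the air

TASK

Push gently on a spoke of the three-armed carousel with a fingertip until the tray with the horseshoe-shaped dental model stands centred over the round air outlet; then push the valve lever fully open, so that it lies along the pipe. Only push, do not grip or pinch anything; do not touch the trays or what stands on them, and leave the jars, the bottle and the spare cast where they are. Finish clear of everything.

Things in the scene. Friction and masses are not known exactly. Their poses are not given: they have to be found in the camera images.
- station: Fixed white base of the cooling station, up to 12 mm high. Origin on the carousel's upright turning axis, at bench height; x axis points to the round air outlet, y axis to the valve. A steel pipe (top 26 mm above the bench) runs from the valve along +x and round to the outlet. All that lies under the spokes and trays is below 30 mm, apart from the central column (34 mm across).
- outlet (a point): Centre of the top of the round grey air outlet with its dark ringed grille, 104 mm across, top 27 mm above the bench, 120 mm along x from the station's origin.
- carousel: Grey hub (52 mm across, top 82 mm above the bench) with three level aluminium spokes 120 degrees apart. Origin on the turning axis, 58 mm above the bench; x axis points along the spoke with the model tray; crown tray at +120, empty tray at -120 degrees seen from above. Turns endlessly either way about the vertical, friction about 2 N at 70 mm from the axis, and stays where it is left.
- spoke (a point): Middle of the free length of the model tray's spoke, 58 mm from the axis, on its top face, 74 mm above the bench. All three spokes are alike: 12 mm wide, from 60 to 74 mm above the bench, free to push on from 30 to 85 mm from the axis, open space below.
- model_tray: Round white tray, 64 mm across and 8 mm thick, with a horseshoe-shaped stone model with teeth (about 50 mm wide) fixed on it, top 86 mm above the bench. Origin at the centre of the tray's underside, 60 mm above the bench, 120 mm from the turning axis. Trays sit stiffly on pins at the spoke ends and clear the outlet by 33 mm.
- crown_tray: Same tray with three separate single-tooth crowns, 18 mm high, fixed on it, carried by the spoke at +120 degrees.
- empty_tray: Same tray with nothing on it, carried by the spoke at -120 degrees.
- valve_lever: Flat steel lever with dark sleeve on the brass quarter-turn air valve. Origin on its upright pivot, 50 mm above the bench, at -10 mm x, +180 mm y of the station; x axis points along the lever. Shut, it points along the station's +y; it opens clockwise seen from above, 90 degrees, to a hard stop where it lies along the pipe, pointing along the station's +x. It starts 0 to 20 degrees open.
- lever_end (a point): Outer end of the valve lever, 100 mm from the pivot, on its top face, 63 mm above the bench. The lever is 16 mm wide, from 50 to 63 mm above the bench; beyond 35 mm from the pivot nothing under it is higher than 26 mm. Steady friction, about 3 N at 75 mm from the pivot; it stays where it is left.
- jar_a: White jar, 52 mm across, 50 mm high, loose on the bench; origin under its centre. To be left alone.
- jar_b: White jar, 42 mm across, 42 mm high, loose; origin under its centre. To be left alone.
- dropper: White bottle, 40 mm across, 120 mm high, loose; origin under its centre. To be left alone.
- spare_cast: Loose yellowish dental cast on a 50 mm square foot, 30 mm high; origin under its centre. To be left alone.

How it is judged:
By the outcome, as a careful person would: the job done as asked, in the order asked, and still so for the second after the job is handed in, with the robot touching nothing.
It also fails if it takes over 64 s, if anything falls off the work surface, if the arm or the gripper's body presses on something with over 40 N, if the wrist force passes 120 N, or if a joint passes its speed limit or range.

ROBOT

A 6-joint arm with a two-finger parallel gripper is mounted at the origin on the work surface. World frame = base frame: x ahead of the robot, y to its left, z up, the work surface at z = 0. Lengths are in m, angles in rad, forces in N, time in s.
With the tool pointing down it reaches from about 0.325 to 0.85 m from the base axis. Payload 4.4 kg.
Tool frame: the origin (TCP) lies on the centre line of the jaws, within the pads' length; the fingertips stand 25 mm ahead of it and the grasp point (between the pads) lies 6 mm ahead of it (manip.tips_ahead is the distance from the TCP to the fingertips, in m); z points along the fingers, y is the line along which they close (so a half turn about z gives the same grasp; the last joint's range is limited). The gripper opens to 94 mm and grips with 3 to 60 N. Pads are 16 mm wide; open, the fingers measure 119 mm over their backs; the gripper's body (75 mm by 177 mm) begins 78 mm behind the grasp point.
Start: joints at [0.978, 0.207, 1.542, -0, 1.393, -0.15], TCP at [0.246, 0.52, 0.23] pointing down, gripper open.
Joint ranges: [-2.73, 2.73], [-0.86, 2.22], [0.23, 2.46], [-1.11, 4.25], [0.08, 2.63], [-2.82, 2.82]. Speed limits (rad/s): [2.79, 2.79, 3.14, 3.14, 3.14, 3.14].

INTERFACE

Orientations are given as a unit quaternion [x, y, z, w].
In Python, from workcell import manip, viewer gives the robot as it stands. Calls block until the motion is done:
- manip.move_ptp(position, orientation): joint-space move of the TCP to a pose.
- manip.line_to(position, speed=0.15, rot=None, force_limit=None): straight line of the TCP; rot=None keeps the orientation; speed is the mean speed in m/s. With force_limit (N) it stops when the force on the tool has changed by that much, and returns True; else False.
- manip.movej(angles): joint-space move.
- manip.grip(opening, grasp_force=None): finger opening in m; grasp_force is the grip in N (None keeps the last); returns when the fingers have stopped.
- manip.wait(seconds).
- manip.ik(position, orientation): joint angles nearest the present ones, or None.
- manip.read_state(): the state.
- viewer.capture(name): name is "side" or "top" or "wrist"; returns the picture (384x512x3 uint8, red, green, blue); there is no depth.
- viewer.camera_model(name): a dict with "intrinsics" (3x3 intrinsics, pixels), "rvec" (rotation vector, rad) and "tvec" (3), from world to camera coordinates, as OpenCV has them; the wrist camera has in their place "mount" (4x4, takes a point from camera to tool coordinates, whose origin is the TCP and whose axes are the flange's). Camera axes: x right, y down, z forward; pixel columns grow to the right and rows downward; lengths in m; the calibration is good to about 2 mm. A picture is of the moment at which its call begins: read the wrist's pose just before it. camera_model takes no time and is no camera call.
A pose or a line that the arm cannot do raises manip.MotionError and nothing moves.
- manip.finish_job(): hands the job in; it is judged then, once.
The state is a dict: "time": time; "qpos": joint angles; "qvel": joint speeds; "effort": joint torques, N m; "tcp_pos": TCP position; "eef_rot": TCP orientation; "contact_force": force on the tool from outside, world axes, zero at the start; "wrist_torque": the same for the moment, N m; "width": finger opening in m; "finger_force": force on a finger pad.
Only numpy, scipy, OpenCV 4.12 (cv2) and the standard library are available. Lean on these libraries where they do the work, as an engineer would, in place of code of your own. Each camera call takes 0.05 s, during which the arm holds its last target. There are 200 camera calls.

## Working session

There is one attempt and no reset: what is moved stays moved. The work goes in short steps, each a Python script; the robot and the scene stay as the last script left them, time stands still between calls to the robot, and variables do not carry over. Pictures are saved under pics/ and viewed, at most 10 in all, crops included, and the job is handed in when it is done.

```bash
mkdir -p pics; ls
python3 - <<'E'
from workcell import manip, viewer
import cv2
for n in ("top","side"):
    cv2.imwrite(f"pics/{n}0.png",viewer.capture(n)[:,:,::-1]); print(n,viewer.camera_model(n))
print(manip.read_state())
E
```

```text
pics
top {'intrinsics': array([[391.39740661,   0.        , 247.87384095],
       [  0.        , 391.39740661, 187.33361196],
       [  0.        ,   0.        ,   1.        ]]), 'rvec': array([ 2.18933474, -2.12428716,  0.13534633]), 'tvec': array([-0.03272013,  0.6319767 ,  1.01500862])}
side {'intrinsics': array([[472.86258262,   0.        , 255.39170341],
       [  0.        , 472.86258262, 198.80941085],
       [  0.        ,   0.        ,   1.        ]]), 'rvec': array([ 2.44157108, -0.28565843,  0.07680315]), 'tvec': array([-0.5794287 ,  0.15864608,  1.11277889])}
{'time': 0.1, 'qpos': array([ 9.77520359e-01,  2.07336193e-01,  1.54282013e+00, -1.21072261e-05,
        1.39352655e+00, -1.50506784e-01]), 'qvel': array([-0.00124062, -0.00122698, -0.00375577, -0.00091065, -0.00186623,
        0.00016076]), 'effort': array([-7.51692951e-04, -3.71866000e+01, -2.82294381e+01,  7.00511551e-02,
        3.11096536e-02, -4.04567550e-05]), 'tcp_pos': array([0.24597886, 0.51896071, 0.22940181]), 'eef_rot': array([ 2.19579465e-01,  9.75594058e-01, -9.75835753e-04, -3.74220871e-04]), 'contact_force': array([ 0.46735161, -0.02951132,  0.33497505]), 'wrist_torque': array([-0.01758994, -0.02704644, -0.02429348]), 'finger_force': 0.0, 'width': 0.09403460113453518}
```

View pics/top0.png

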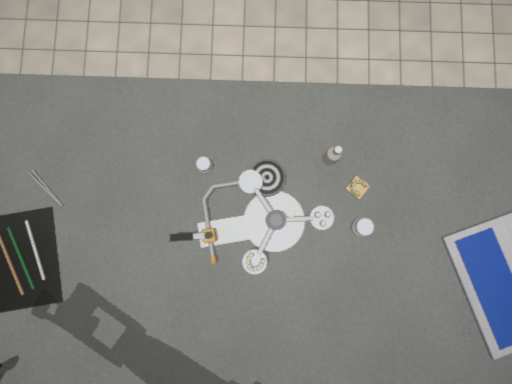

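View pics/side0.png

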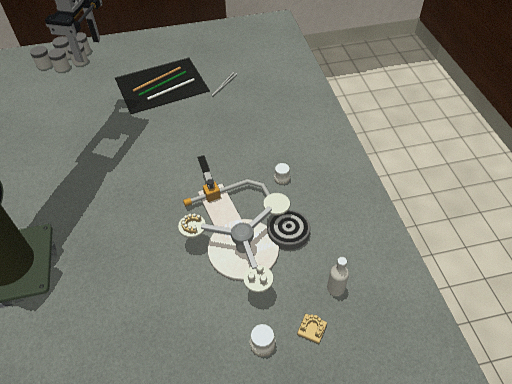

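The top view shows the hub at (277,220), outlet (267,177), model tray (255,262), crown tray (321,217), empty tray (251,182) and the valve pivot at (208,236) with the lever end at (170,237). The model must turn about 139° clockwise. I'll enlarge this region and get first estimates.

```bash
cat > h.py <<'E'
import numpy as np, cv2
from workcell import manip, viewer
from scipy.spatial.transform import Rotation as R
def pose(name):
    m=viewer.camera_model(name); K=m["intrinsics"]
    if "mount" in m:
        s=manip.read_state(); T=np.eye(4); T[:3,:3]=R.from_quat(s["eef_rot"]).as_matrix(); T[:3,3]=s["tcp_pos"]
        T=T@m["mount"]; return K,T[:3,:3],T[:3,3]
    Rm=cv2.Rodrigues(m["rvec"])[0]; return K,Rm.T,-Rm.T@m["tvec"]
def ray(cam,uv,z):
    K,Rc,c=cam; d=Rc@np.linalg.inv(K)@np.array([uv[0],uv[1],1.]); return (c+d*(z-c[2])/d[2])[:2]
def proj(cam,p):
    K,Rc,c=cam; q=K@Rc.T@(np.asarray(p)-c); return q[:2]/q[2]
def ang(v): return np.degrees(np.arctan2(v[1],v[0]))
E
python3 - <<'E'
from h import *
c=pose("top")
for n,uv,z in [("hub",(277,220),.082),("outlet",(267,177),.027),("model",(255,262),.068),("crown",(321,217),.068),("empty",(251,182),.068),("pivot",(208,236),.063),("lend",(170,237),.063),("dropper",(338,150),.12)]: print(n,ray(c,uv,z))
im=cv2.imread("pics/top0.png")[130:285,150:350]
cv2.imwrite("pics/top0c.png",cv2.resize(im,None,fx=3.8,fy=3.8,interpolation=cv2.INTER_CUBIC))
E
```

```text
hub [ 0.54540126 -0.0907337 ]
outlet [ 0.66432241 -0.06508288]
model [ 0.43710168 -0.03770826]
crown [ 0.5572292  -0.20588463]
empty [ 0.64346135 -0.02147369]
pivot [0.49947739 0.08584141]
lend [0.4939527  0.18414427]
dropper [ 0.72418058 -0.2378284 ]
```

View pics/top0c.png

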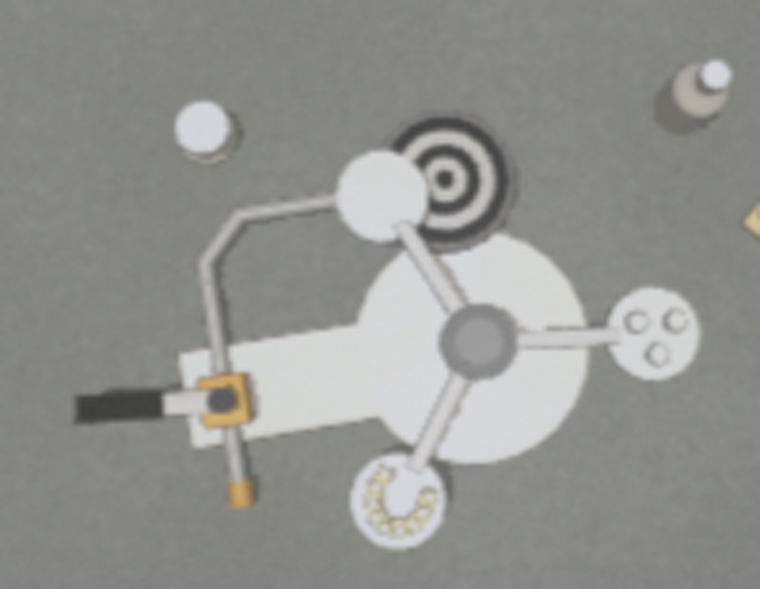

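The enlarged crop (3.8x, offset 150,130) gives: hub (478,341), outlet bullseye (444,180), model tray (398,500), crown tray (653,333), empty tray (382,196), pivot (222,399), lever end (76,408). I'll push the bare spoke of the empty tray clockwise, stopping about 4° short, then look again.

```bash
cat >> h.py <<'E'
def crop(p): return (np.array(p)+.5)/3.8-.5+[150,130]
def measure():
    c=pose("top"); g=lambda p,z: ray(c,crop(p),z)
    return dict(hub=g((478,341),.082),out=g((444,180),.027),model=g((398,500),.068),crown=g((653,333),.068),empty=g((382,196),.068),piv=g((222,399),.063),end=g((76,408),.063))
def fit():
    m=measure(); P=np.array([[0,0],[.12,0],[-.01,.18]]); Q=np.array([m["hub"],m["out"],m["piv"]])
    p,q=P-P.mean(0),Q-Q.mean(0)
    th=np.arctan2((p[:,0]*q[:,1]-p[:,1]*q[:,0]).sum(),(p*q).sum())
    Rm=np.array([[np.cos(th),-np.sin(th)],[np.sin(th),np.cos(th)]]); o=Q.mean(0)-Rm@P.mean(0)
    return o,np.degrees(th),Rm,Q-(o+P@Rm.T)
def quat(yaw): return (R.from_euler("z",yaw,degrees=True)*R.from_euler("x",180,degrees=True)).as_quat()
def at(o,phi,r,t,z):
    a=np.radians(phi); return [*(o+[r*np.cos(a)-t*np.sin(a),r*np.sin(a)+t*np.cos(a)]),z]
E
python3 - <<'E'
from h import *
o,th,Rm,res=fit(); m=measure(); print("origin",o,"theta",th,"res mm",res*1000)
a={k:(ang(m[k]-o),np.linalg.norm(m[k]-o)) for k in("model","crown","empty")}; print(a)
print("lever",ang(m["end"]-m["piv"])-th)
off=np.array([a["model"][0],a["crown"][0]-120,a["empty"][0]+120]); off=(off+180)%360-180; print(off)
for phi in (a["empty"][0],a["empty"][0]-140):
    q=manip.ik(at(o,phi,.058,.018,.076),quat(phi+90)); print(phi,q)
E
```

```text
origin [ 0.54709509 -0.08746904] theta 11.216435681287166 res mm [[-0.20362894  0.8084969 ]
 [-0.52431981  0.48381979]
 [ 0.72794875 -1.29231668]]
{'model': (np.float64(154.5458092633129), np.float64(0.11966915550256074)), 'crown': (np.float64(-85.46576505841473), np.float64(0.12002610696378246)), 'empty': (np.float64(34.75396519849998), np.float64(0.11975501227027792))}
lever 84.00952648582376
[154.54580926 154.53423494 154.7539652 ]
34.75396519849998 [-0.21535549  0.39734287  1.64161398  0.          1.10263581 -0.82192661]
-105.24603480150003 [-4.15620411e-01  3.66338395e-01  1.68571568e+00 -4.44089210e-16
  1.08953858e+00  1.42126942e+00]
```

Run:
```python
from h import *
o,th,Rm,_=fit(); p0=34.6
manip.grip(0.0,5)
print(manip.read_state()["width"])
manip.move_ptp(at(o,p0,.058,.032,.2),quat(p0+90))
print(manip.line_to(at(o,p0,.058,.032,.076),speed=.12,force_limit=5))
f=[]
manip.line_to(at(o,p0,.058,.017,.076),speed=.03)
for p in np.linspace(p0,-105,11):
    manip.line_to(at(o,p,.058,.014,.076),speed=.05,rot=quat(p+90)); f.append(np.round(manip.read_state()["contact_force"],1))
print(np.array(f),manip.read_state()["time"])
manip.line_to(at(o,-105,.058,.035,.076),speed=.05)
manip.line_to(at(o,-105,.058,.035,.2),speed=.15)
cv2.imwrite("pics/w1.png",viewer.capture("wrist")[:,:,::-1])
manip.move_ptp([0.36,.45,.23],quat(150))
cv2.imwrite("pics/top1.png",viewer.capture("top")[:,:,::-1])
im=cv2.imread("pics/top1.png")[130:285,150:350]
cv2.imwrite("pics/top1c.png",cv2.resize(im,None,fx=3.8,fy=3.8,interpolation=cv2.INTER_CUBIC))
print(manip.read_state()["time"])
```

```text
0.00036132987859277776
False
[[ 0.6  0.8 -0.7]
 [-0.4  0.1  0.4]
 [-0.1 -0.7 -0.8]
 [ 0.1  0.2 -0.1]
 [-0.4  0.2 -0. ]
 [ 0.4 -0.7 -0.4]
 [-0.3  0.3  0.6]
 [ 0.4  0.9  0.1]
 [-1.   0.4  0.5]
 [ 0.1 -0.4  0.6]
 [-0.2  0.5  0.2]] 10.3
14.2167
```

View pics/top1c.png

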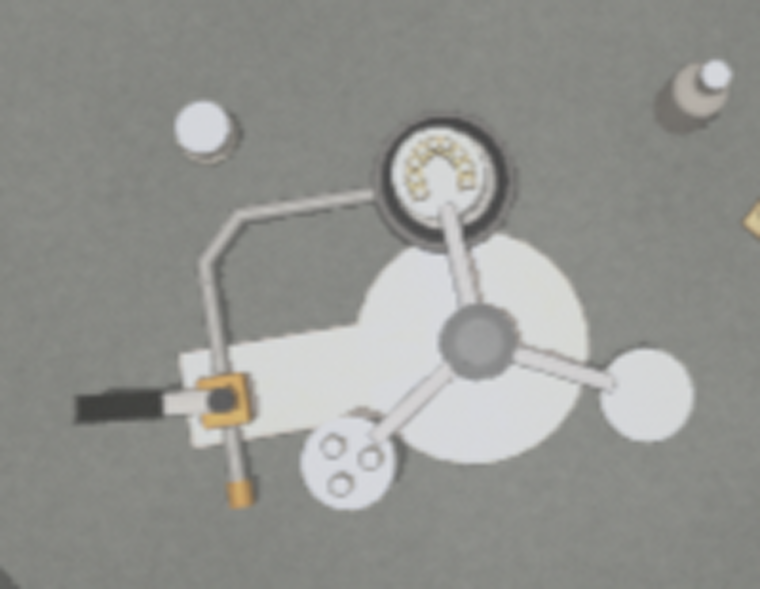

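The model tray is now nearly over the outlet: tray (440,176) against bullseye (444,180). Crown tray is at (349,463) and empty tray at (647,395). Next, the precise remaining angle.

```bash
cat >> h.py <<'E'
def trays(img,prs):  # refine tray centres: white blob near each predicted centre, min enclosing circle
    c=pose("top"); o=fit()[0]; hsv=cv2.cvtColor(img,cv2.COLOR_BGR2HSV); out=[]
    for p,off in zip(prs,(0,120,-120)):
        q=ray(c,crop(p),.068); out.append(((ang(q-o)-off+180)%360-180, np.linalg.norm(q-o)))
    return out
E
python3 - <<'E'
from h import *
c=pose("top"); o,th,Rm,_=fit()
t=trays(cv2.imread("pics/top1.png"),[(440,176),(349,463),(647,395)]); print(t,th)
m=measure(); print("tray-outlet mm",(ray(c,crop((440,176)),.068)-m["out"])*1000)
# independent: outer dark ring of the outlet and tray rim
im=cv2.imread("pics/top1.png"); big=cv2.resize(im[130:285,150:350],None,fx=3.8,fy=3.8,interpolation=cv2.INTER_CUBIC)
g=cv2.cvtColor(big,cv2.COLOR_BGR2GRAY); roi=np.zeros_like(g); cv2.circle(roi,(444,180),75,255,-1)
for n,mask,z in (("ring",(g<95),.027),("tray",(g>185),.068)):
    mk=cv2.bitwise_and(mask.astype(np.uint8)*255,roi)
    if n=="tray": r2=np.zeros_like(g); cv2.circle(r2,(440,176),53,255,-1); mk&=r2
    cs,_=cv2.findContours(mk,cv2.RETR_EXTERNAL,cv2.CHAIN_APPROX_NONE); k=max(cs,key=cv2.contourArea)
    (x,y),r=cv2.minEnclosingCircle(k); q=ray(c,crop((x,y)),z); print(n,x,y,r,q,ang(q-o))
E
```

```text
[(np.float64(14.102368702203364), np.float64(0.1171171414092518)), (np.float64(14.732923771838784), np.float64(0.1199661598099995)), (np.float64(14.223444894550596), np.float64(0.1203825789529705))] 11.216435681287166
tray-outlet mm [-3.59614957  4.7104815 ]
ring 444.3929443359375 179.6566619873047 62.89365005493164 [ 0.66453721 -0.06392015] 11.338294801997545
tray 439.39654541015625 178.93235778808594 50.25190734863281 [ 0.6586172  -0.05856544] 14.529862927508157
```

Run:
```python
from h import *
o,th,Rm,_=fit(); p=-105; e=-108.1
manip.move_ptp(at(o,p,.058,.035,.2),quat(p+90))
manip.line_to(at(o,p,.058,.035,.076),speed=.12,force_limit=5)
manip.line_to(at(o,p,.058,.016,.076),speed=.05)
manip.line_to(at(o,e,.058,.014,.076),speed=.015,rot=quat(e+90))
manip.line_to(at(o,e,.058,.035,.076),speed=.05)
manip.line_to(at(o,e,.058,.035,.2),speed=.15)
manip.move_ptp([0.36,.45,.23],quat(150))
cv2.imwrite("pics/top2.png",viewer.capture("top")[:,:,::-1])
cv2.imwrite("pics/side2.png",viewer.capture("side")[:,:,::-1])
im=cv2.imread("pics/top2.png")[130:285,150:350]
cv2.imwrite("pics/top2c.png",cv2.resize(im,None,fx=3.8,fy=3.8,interpolation=cv2.INTER_CUBIC))
print(manip.read_state()["time"])
```

```text
22.625
```

View pics/top2c.png

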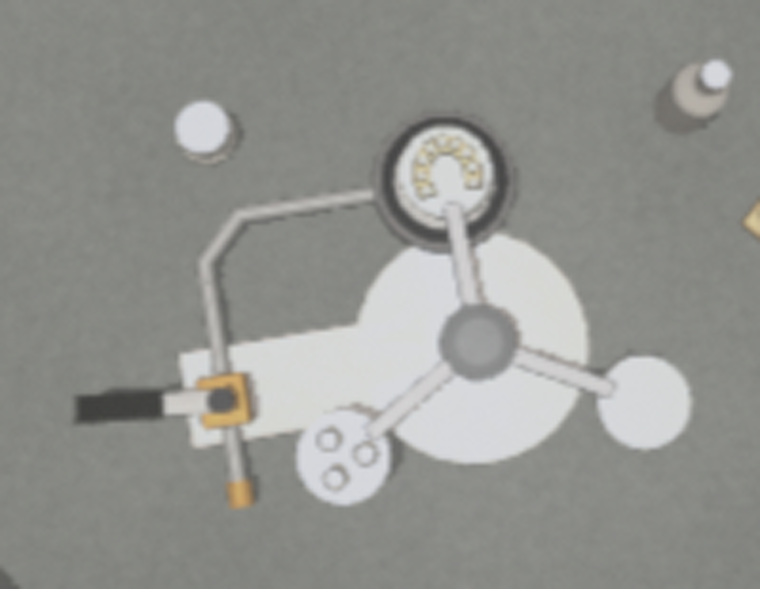

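The model tray (≈446,175), crown tray (344,456) and empty tray (644,403) have all turned a little further. I'll fit the angle from their contours.

Run:
```python
from h import *
c=pose("top"); o,th,Rm,_=fit()
def run(f,seeds):
    big=cv2.resize(cv2.imread(f)[130:285,150:350],None,fx=3.8,fy=3.8,interpolation=cv2.INTER_CUBIC)
    g=cv2.cvtColor(big,cv2.COLOR_BGR2GRAY); r=[]
    for s,off in zip(seeds,(0,120,-120)):
        mk=np.zeros_like(g); cv2.circle(mk,s,51,255,-1); mk&=((g>180)*255).astype(np.uint8)
        cs,_=cv2.findContours(mk,cv2.RETR_EXTERNAL,cv2.CHAIN_APPROX_NONE); k=cv2.convexHull(max(cs,key=cv2.contourArea))
        (x,y),rad=cv2.minEnclosingCircle(k); q=ray(c,crop((x,y)),.068)-o
        r.append([x,y,rad,(ang(q)-off+180)%360-180,np.linalg.norm(q)])
    print(f,np.round(r,3).tolist())
run("pics/top0.png",[(398,500),(653,333),(382,196)])
run("pics/top1.png",[(440,177),(349,463),(647,395)])
run("pics/top2.png",[(446,176),(344,456),(644,403)])
# where the tray centre should appear
print(th,(proj(c,at(o,th,.12,0,.068))-[150,130]+.5)*3.8-.5)
```

```text
pics/top0.png [[399.0, 499.0, 49.659, 154.689, 0.119], [650.134, 334.217, 48.15, 154.179, 0.118], [382.537, 196.149, 50.618, 154.632, 0.119]]
pics/top1.png [[439.705, 178.057, 50.029, 14.358, 0.116], [349.074, 460.478, 49.288, 14.154, 0.119], [644.434, 394.145, 48.308, 14.238, 0.119]]
pics/top2.png [[445.757, 177.337, 49.746, 12.271, 0.115], [343.988, 454.288, 49.874, 11.556, 0.119], [641.822, 401.929, 48.575, 11.538, 0.118]]
11.216435681287166 [447.64082357 170.34743124]
```

The carousel sits at 11.5° against the outlet's 11.2–11.3°, so it is less than 1 mm off. Now the valve lever.

Run:
```python
from h import *
o,th,Rm,_=fit(); v=o+Rm@[-.01,.18]; p0=th+84; z=.066; r=.072
manip.move_ptp(at(v,p0,r,.036,.2),quat(p0+90))
print(manip.line_to(at(v,p0,r,.036,z),speed=.12,force_limit=5))
manip.line_to(at(v,p0,r,.019,z),speed=.04)
for p in np.linspace(p0,th+6,8): manip.line_to(at(v,p,r,.016,z),speed=.05,rot=quat(p+90))
e=th-6
print("stop",manip.line_to(at(v,e,r,.016,z),speed=.015,rot=quat(th+90),force_limit=12))
s=manip.read_state(); print(s["contact_force"],(Rm.T@(s["tcp_pos"][:2]-v)))
x,y=Rm.T@(s["tcp_pos"][:2]-v)
manip.line_to([*(v+Rm@[x,y+.025]),z],speed=.05)
manip.line_to([*(v+Rm@[x,y+.025]),.2],speed=.15)
manip.move_ptp([0.36,.45,.23],quat(150))
cv2.imwrite("pics/top3.png",viewer.capture("top")[:,:,::-1])
im=cv2.imread("pics/top3.png")[130:285,150:350]
cv2.imwrite("pics/top3c.png",cv2.resize(im,None,fx=3.8,fy=3.8,interpolation=cv2.INTER_CUBIC))
print(manip.read_state()["time"])
```

```text
False
stop True
[0.10567727 0.78974486 0.32924522] [0.07139726 0.01829587]
32.6917
```

View pics/top3c.png

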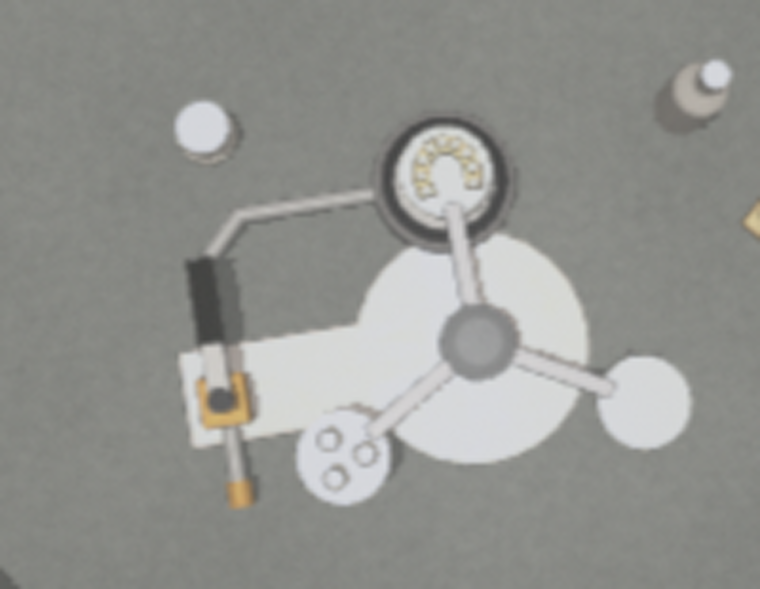

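The lever now lies along the pipe, from pivot (222,399) to end (200,260). The finger stopped about 2° earlier than predicted, so I'll measure the lever and press once more with a higher limit to confirm it is at the hard stop.

Run:
```python
from h import *
c=pose("top"); o,th,Rm,_=fit(); v=o+Rm@[-.01,.18]; z=.066
print("lever rel",ang(ray(c,crop((200,260)),.063)-ray(c,crop((222,399)),.063))-th)
w=lambda x,y,z:[*(v+Rm@[x,y]),z]
manip.move_ptp(w(.078,.042,.2),quat(th+90))
manip.line_to(w(.078,.042,z),speed=.12,force_limit=5)
manip.line_to(w(.078,.022,z),speed=.04)
print("stop",manip.line_to(w(.078,.006,z),speed=.015,force_limit=28))
s=manip.read_state(); x,y=Rm.T@(s["tcp_pos"][:2]-v); print(x,y,s["contact_force"])
manip.line_to(w(x,.042,z),speed=.05)
manip.line_to(w(x,.042,.2),speed=.15)
manip.move_ptp([0.36,.45,.23],quat(150))
cv2.imwrite("pics/top4.png",viewer.capture("top")[:,:,::-1])
a,b=cv2.imread("pics/top3.png"),cv2.imread("pics/top4.png")
d=cv2.absdiff(a,b)[130:285,150:350].max(2)>25; print("changed px",d.sum())
im=b[130:285,150:350]
cv2.imwrite("pics/top4c.png",cv2.resize(im,None,fx=3.8,fy=3.8,interpolation=cv2.INTER_CUBIC))
print(manip.read_state()["time"])
```

```text
lever rel 0.266157183794979
stop True
0.07780333191576848 0.017804707266131363 [-0.62349355  2.23665392  1.71523611]
changed px 0
40.05
```

View pics/top4c.png

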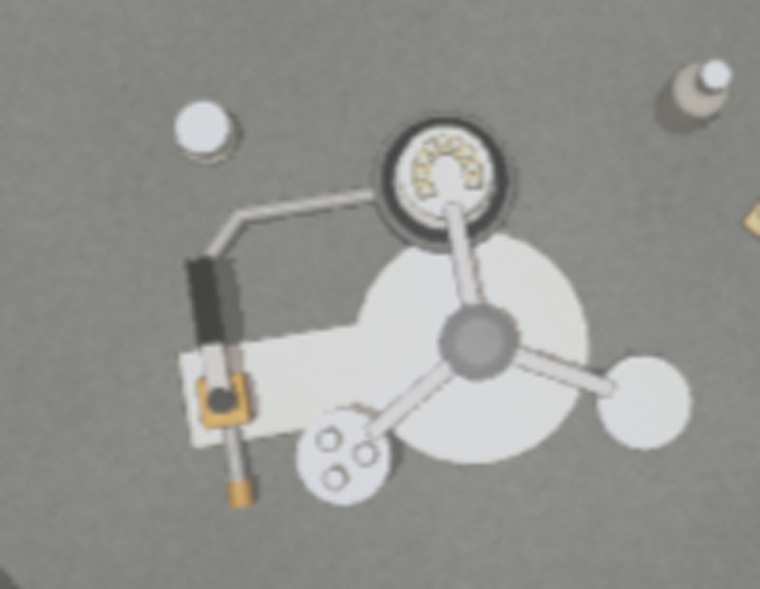

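The lever is at its hard stop: a firm 28 N push didn't move it, and it measures 0.3° from the pipe direction. The carousel hasn't moved and the arm is clear.

```bash
python3 -c "
from workcell import manip
print(manip.finish_job())"
```

```text
the job is handed in; nothing more can be done
None
```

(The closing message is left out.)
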